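# Open the dial padlock on the drawing chest and hold it up

## Robot

A 7-joint arm with a two-finger parallel gripper is mounted at the origin on the work surface. World frame = base frame: x ahead of the robot, y to its left, z up, the work surface at z = 0. Lengths are in m, angles in degrees, forces in N, time in s.
With the tool pointing down it reaches from about 0.425 to 0.875 m from the base axis. Payload 4.7 kg.
Tool frame: the origin (TCP) lies on the mounting face of the last link; the fingertips stand 182 mm ahead of it and the grasp point (between the pads) lies 164 mm ahead of it; z points along the fingers, y is the line along which they close (so a half turn about z gives the same grasp; the last joint's range is limited). The gripper opens to 87 mm and grips with 3 to 60 N. Pads are 19 mm wide; open, the fingers measure 117 mm over their backs; the gripper's body (75 mm by 190 mm) begins 51 mm behind the grasp point.
Start: joints at [-71.614, 18.392, -4.016, 83.108, 1.295, 78.541, -3.26], TCP at [0.196, 0.62, 0.405] pointing down, gripper open.
Joint ranges: [-163.93, 163.93], [-17.29, 119.83], [-79.2, 71.16], [3.27, 140.29], [-89.18, 269.18], [5.43, 117.66], [-154.24, 154.24]. Speed limits (degrees/s): [147.25, 147.25, 180, 180, 180, 180, 180].

## Interface

Orientations are given as [roll, pitch, yaw] about the fixed x, y, z axes, in that order (R = Rz(yaw) Ry(pitch) Rx(roll)).
In Python, from cell import env gives the robot as it stands.
- The arm moves only by the tool servo_tool, never from a script. Its argument "plan" is a list of rows, each an object with "xyz": the shift along the tool's x, y, z in cm, a list of three; "twist": the turn, a rotation vector about the tool's x, y, z in degrees, a list of three; "jaw": the closure, from 0 (fully open) to 1 (shut). In form: [{"xyz": [x, y, z], "twist": [wx, wy, wz], "jaw": jaw}, ...]. A call has 1 to 10 rows; each row is the pose to reach, as a shift and turn from the pose commanded when the call began, along the tool's axes at that moment; what a row does not reach only later rows make up. A row lasts 1/12 s, in which the tool goes at most 41.7 mm and 7.16 degrees, less where a joint would pass 70% of its speed; a pose out of reach is approached as far as the arm can. A call with a gripper value outside its range is refused whole. The fingers move at their own pace and stop on an object; "newtons" is the grip in N (left out, the last holds). Time passes only in rows, so rows that repeat a pose let the fingers close. It gives the time, the measured TCP pose, the force, the opening and the grip force at its end, in the units of the state.
- env.get_obs(): the state, without advancing time (a new reading comes with each control period).
- env.read_camera(name): name is "scene" or "top" or "wrist"; returns a dict with "img" (420x560x3 uint8, red, green, blue), "camera_matrix" (3x3 intrinsics, pixels), "R" (3x3) and "t" (3): a world point X has camera coordinates R X + t. Camera axes: x right, y down, z forward; pixel columns grow to the right and rows downward; lengths in m; the calibration is good to about 2 mm. The wrist camera is an equidistant fisheye: a pixel r from the principal point sees the ray r / f radians off the axis. A picture is of the moment at which its call begins. There is no depth.
- env.sign_off(): hands the job in; it is judged then, once.
The state is a dict: "time_s": time; "qpos": joint angles; "joint_velocities": joint speeds; "effort": joint torques, N m; "tool_pos": TCP position; "tool_rot": TCP orientation; "force": force on the tool from outside, world axes, zero at the start; "wrist_torque": the same for the moment, N m; "grip_width": finger opening in m; "grasp_force": force on a finger pad.
Only numpy, scipy, OpenCV 4.12 (cv2) and the standard library are available. Lean on these libraries where they do the work, as an engineer would, in place of code of your own. Each camera call takes 0.05 s, during which the arm holds its last target. There are 200 camera calls.

## Task

The dial padlock on the drawing chest's hasp has all but its last number dialled: turn its dial clockwise click by click until the long white line rests at the mark by the shackle, and do not run past it. Then pull the case back without forcing anything so that the shackle draws open, unhook the open lock from the staple, and finish while still holding it up for your colleague to see, level with the dial upward, at least 12 cm above the chest's lid and over the chest. Leave everything else on the chest and the desk where it is.

Things in the scene. Friction and masses are not known exactly. Their poses are not given: they have to be found in the camera images.
- padlock: Dial padlock lying dial up on the chest lid, 0.4 kg. Round steel case 56 mm wide, 24 mm thick, flat shoulder at x = +20 mm. Origin: centre of its underside; z up out of the dial face, x towards the shackle's bow. Shackle: 7 mm bar, 12 mm above the underside, legs at y = +-14.6 mm; the short leg (+y) runs through the staple and its toe sits 5 mm inside the case when shut. Grip the case across y.
- dial (a joint): Dial angle on the case, rad, grows clockwise seen from above. 12 spring click notches 0.524 rad (30 degrees) apart; let go, it settles into the nearest; a click takes about 0.1 N m. Starts 2, 3 or 4 clicks short: about -1.05, -1.57 or -2.09. 0 is the opening notch: the long white line points along the padlock's +x at the white mark by the shackle. The shackle draws only there (within 0.1 rad).
- dial_knob (a point): Point on the dial's axis at mid height of its knob, 35 mm above the underside of the case. Knob: black, knurled, round, 28 mm in diameter, from 27 to 43 mm above the underside; under it the dial's skirt, 31 mm in diameter, 3 mm thick. Its axes turn with the dial and are the padlock's at dial 0.
- shackle (a joint): How far the shackle is drawn out of the case along the padlock's +x, m: 0 shut, 0.018 fully open (firm stop). About 3 N of friction; it stays where it is left. To draw it pull the case back along the padlock's -x: after up to 20 mm of slack the bow catches on the staple and the case slides off the shackle by 18 mm.
- shackle_bow (a point): Middle of the shackle's bow on the bar's centre line, 12 mm above the underside of the case; 48 mm ahead (+x) of the case's centre when shut, 66 mm fully open. The bow's inside face is 3.5 mm nearer the case.
- toe (a point): End of the shackle's short leg, 12 mm above the underside of the case, at y = +14.6 mm; x = +15 mm when shut (inside the case), +33 mm fully open, which leaves a 13 mm gap between it and the shoulder. Moves with the shackle.
- chest: Green steel chest for drawings, 280 (x) x 380 (y) x 100 mm high, two lid flaps meeting in the middle, heavy, fixed on the desk. Origin: centre of its underside. Flat lid 100 mm above the desk. At the start the padlock's x points along the chest's x within 0.1 rad.
- staple (a point): Foot of the staple at the middle of the lid, on its surface; axes of the chest. A U of 5 mm bar standing in the y-z plane: legs at y = +-9.5 mm (14 mm clear), top bar 21.5 to 26.5 mm above the lid. To unhook: lock open, move the case forward (+x) until the staple stands in the gap between shoulder and toe (case centre 22.5 to 30.5 mm behind the staple), then lift straight up.
- brass_lock: small plain brass key padlock, 30 x 40 x 14 mm with a round shackle, no dial, lying on the chest lid on one side; origin: centre of its underside
- stamp_pad: flat metal ink-pad case 72 x 102 x 17 mm lying on the chest lid on the other side; origin: centre of its underside
- mug: white ceramic mug, 82 mm across, 92 mm tall, on the desk; origin: centre of its underside
- tape_dispenser: grey desk tape dispenser, 160 x 55 mm, up to 90 mm tall; origin: centre of its underside
- stapler: stapler, 125 x 34 x 46 mm; origin: centre of its underside
- calculator: desk calculator, 145 x 95 x 20 mm; origin: centre of its underside
- caliper: steel digital caliper lying flat, 235 mm long, 10 mm thick; origin: near its middle, on the underside
- pen_pot: dark steel pen pot with pens, 76 mm across, 100 mm tall (pens up to 165 mm); origin: centre of its underside
Things that resemble listed ones, but are neither listed nor needed, are in the scene too. What is meant by the padlock is not blue or turquoise, and is the smaller of those in its own colour.

How it is judged:
By the outcome, as a careful person would: the job done as asked, in the order asked, and still so for the second after the job is handed in, while the arm keeps its last pose, push and grip.
It also fails if it takes over 64 s, if anything falls off the work surface, if the arm or the gripper's body presses on something with over 40 N, if the wrist force passes 120 N, or if a joint passes its speed limit or range.

## Working session

There is one attempt and no reset: what is moved stays moved. The work goes in short steps, Python scripts to look and compute and a tool call to move; the robot and the scene stay as the last step left them, time stands still between calls to the robot, and variables do not carry over. Pictures are saved under pics/ and viewed, at most 10 in all, crops included, and the job is handed in when it is done.

Besides the shell and the picture viewer there is one more tool, called after ">>>" as name([rows], argument=value, ...), one row to a line, values as JSON. servo_tool: Moves the arm, as the interface text tells. Its arguments: {"type":"object","properties":{"plan":{"type":"array","items":{"type":"object","properties":{"xyz":{"type":"array","items":{"type":"number"}},"twist":{"type":"array","items":{"type":"number"}},"jaw":{"type":"number"}}}},"newtons":{"type":"number"}},"required":["plan"]}

```bash
mkdir -p pics; ls; cat > h.py <<'E'
import numpy as np, cv2
from cell import env
def snap(n,f):
    c=env.read_camera(n); cv2.imwrite(f'pics/{f}.png',c['img'][:,:,::-1]); np.savez(f'pics/{f}.npz',K=c['camera_matrix'],R=c['R'],t=c['t']); return c
def crop(f,x0,y0,w,h,s,o):
    im=cv2.imread(f'pics/{f}.png')[y0:y0+h,x0:x0+w]; cv2.imwrite(f'pics/{o}.png',cv2.resize(im,None,fx=s,fy=s,interpolation=cv2.INTER_CUBIC))
def ray(f,u,v):
    d=np.load(f'pics/{f}.npz'); K,R,t=d['K'],d['R'],d['t']
    p=np.linalg.inv(K)@[u,v,1]
    if 'w' == f[0]:
        r=np.hypot(p[0],p[1]); p=np.array([p[0]/r*np.sin(r),p[1]/r*np.sin(r),np.cos(r)]) if r>0 else p
    return -R.T@t, R.T@p/np.linalg.norm(p)
def atz(f,u,v,z):
    o,d=ray(f,u,v); return o+d*(z-o[2])/d[2]
def tri(*obs):
    A=np.zeros((3,3));b=np.zeros(3)
    for q in obs:
        o,d=ray(*q);P=np.eye(3)-np.outer(d,d);A+=P;b+=P@o
    X=np.linalg.solve(A,b)
    return X,[float(np.linalg.norm((np.eye(3)-np.outer(ray(*q)[1],ray(*q)[1]))@(X-ray(*q)[0]))) for q in obs]
def proj(f,X):
    d=np.load(f'pics/{f}.npz'); p=d['R']@X+d['t']; n=p/np.linalg.norm(p)
    if f[0]=='w':
        th=np.arccos(n[2]); q=n[:2]/np.hypot(*n[:2])*th; return (d['K']@[q[0],q[1],1])[:2]
    return (d['K']@(p/p[2]))[:2]
E
python3 - <<'E'
from h import *
a=snap('scene','s0')['img'];b=snap('top','t0')['img']
cv2.imwrite('pics/st0.png',cv2.resize(np.vstack([a,b])[:,:,::-1],None,fx=.71,fy=.71))
im=np.vstack([a,b])[:,:,::-1]; cv2.imwrite('pics/st0.png',cv2.resize(np.hstack([a,b])[:,:,::-1],(800,300)))
np.set_printoptions(precision=3,suppress=True)
o=env.get_obs();print({k:np.round(v,3) for k,v in o.items()})
for f in('s0','t0'):
    d=np.load(f'pics/{f}.npz');print(d['K'],-d['R'].T@d['t'],d['R'])
E
```

```text
pics
{'time_s': np.float64(0.1), 'qpos': array([-71.615,  18.436,  -4.017,  83.166,   1.296,  78.541,  -3.261]), 'joint_velocities': array([-0.138,  0.02 , -0.083, -0.171,  0.069, -0.15 , -0.174]), 'effort': array([ -0.   , -49.257,  -0.406, -31.34 ,  -0.064,   0.039,   0.   ]), 'tool_pos': array([0.196, 0.619, 0.404]), 'tool_rot': array([-179.903,    0.006,  162.425]), 'force': array([ 0.722, -0.105,  0.284]), 'wrist_torque': array([-0.013,  0.019,  0.005]), 'grasp_force': np.float64(0.0), 'grip_width': np.float64(0.087)}
[[542.346   0.    286.044]
 [  0.    542.346 211.063]
 [  0.      0.      1.   ]] [ 0.968 -0.941  1.182] [[ 0.886  0.463  0.002]
 [ 0.328 -0.625 -0.709]
 [-0.327  0.629 -0.706]]
[[390.846   0.    286.547]
 [  0.    390.846 201.186]
 [  0.      0.      1.   ]] [ 0.311 -0.015  1.429] [[ 0.012 -1.    -0.015]
 [-0.989 -0.01  -0.149]
 [ 0.149  0.017 -0.989]]
```

View pics/t0.png

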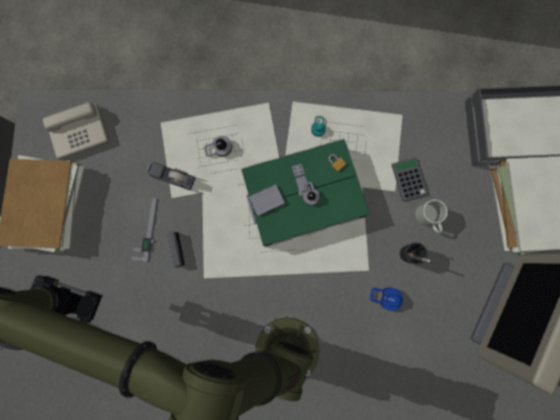

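View pics/s0.png

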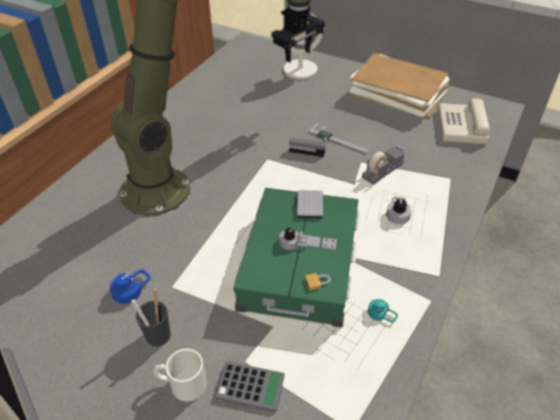

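Candidates in the top view: the steel lock on the chest lid (311,197), a bigger steel one on the paper (220,147), a turquoise one (319,127), a blue one (388,298) and the brass key lock (337,162). The one on the lid at the staple, steel and smaller, fits the description. I'll check it in a close crop.

```bash
python3 - <<'E'
from h import *
a=cv2.imread('pics/t0.png')[140:240,240:370];b=cv2.imread('pics/s0.png')[190:290,240:370]
r=lambda x:cv2.resize(x,(780,600),interpolation=cv2.INTER_CUBIC)
c=np.vstack([cv2.resize(a[20:75,35:105],(700,550)[:2],interpolation=cv2.INTER_CUBIC)]);
A=cv2.resize(a[20:80,40:100],(400,400),interpolation=cv2.INTER_CUBIC);B=cv2.resize(b[20:80,30:90],(400,400),interpolation=cv2.INTER_CUBIC)
cv2.imwrite('pics/c0.png',np.hstack([A,B]))
np.set_printoptions(precision=4,suppress=True)
# rough dial triangulation, top of knob
print(tri(('t0',312,197),('s0',290,233)))
# chest corners on lid z=.1
for p in [(242,167),(349,141),(367,211),(263,243)]: print(atz('t0',*p,.1))
E
```

```text
(array([ 0.5253, -0.0762,  0.1322]), [0.00450549528545637, 0.0045054952854565655])
[0.6303 0.1643 0.1   ]
[ 0.7272 -0.2095  0.1   ]
[ 0.4801 -0.268   0.1   ]
[0.3672 0.0852 0.1   ]
```

View pics/c0.png

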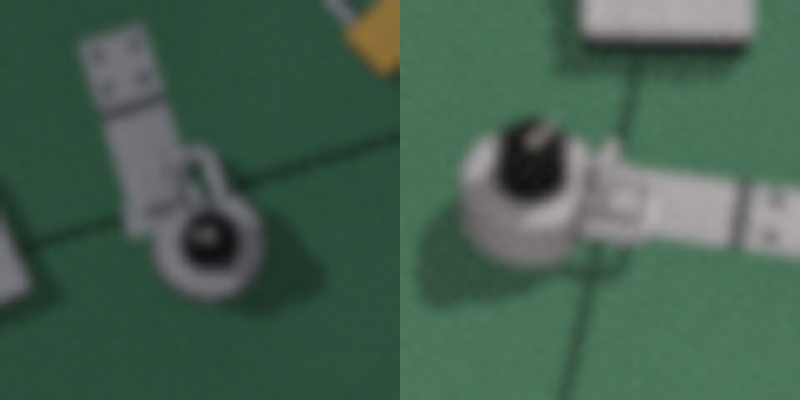

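Crop: the steel lock at the hasp (knob at about (311,197) in top, (290,233) in scene) is the target, and its shackle is through the staple. I'll move above it.

>>> servo_tool([
  {"xyz": [-4, -1.8, 0], "twist": [0, 0, 3]},
  {"xyz": [-8, -3.6, 0], "twist": [0, 0, 6]},
  {"xyz": [-12, -5.4, 0], "twist": [0, 0, 9]},
  {"xyz": [-16, -7, 0], "twist": [0, 0, 12]},
  {"xyz": [-20, -9, 0], "twist": [0, 0, 15]},
  {"xyz": [-24, -11, 0], "twist": [0, 0, 18]},
  {"xyz": [-28, -13, 0], "twist": [0, 0, 21]},
  {"xyz": [-32, -15, 0], "twist": [0, 0, 25]},
  {"xyz": [-34, -18, 0], "twist": [0, 0, 25]},
  {"xyz": [-36, -21, 0], "twist": [0, 0, 25]},
])

```text
validation failed for argument at $.pl...
```

```bash
python3 - <<'E'
from h import *
o=env.get_obs();print({k:np.round(o[k],3) for k in('tool_pos','tool_rot','qpos')})
R=cv2.Rodrigues(np.zeros(3))[0]
from scipy.spatial.transform import Rotation as Ro
M=Ro.from_euler('xyz',o['tool_rot'],degrees=True)
print(M.inv().apply(np.array([.50,-.08,.41])-o['tool_pos'])*100, atz('t0',312,197,.143))
E
```

```text
{'tool_pos': array([0.196, 0.619, 0.404]), 'tool_rot': array([-1.79903e+02,  6.00000e-03,  1.62425e+02]), 'qpos': array([-71.615,  18.436,  -4.017,  83.166,   1.296,  78.541,  -3.261])}
[-50.077619   -57.51247616  -0.51978864] [ 0.51970832 -0.07810707  0.143     ]
```

>>> servo_tool([
  {"xyz": [-4, -1.8, 0], "twist": [0, 0, 3], "jaw": 0},
  {"xyz": [-8, -3.6, 0], "twist": [0, 0, 6], "jaw": 0},
  {"xyz": [-12, -5.4, 0], "twist": [0, 0, 9], "jaw": 0},
  {"xyz": [-16, -7, 0], "twist": [0, 0, 12], "jaw": 0},
  {"xyz": [-20, -9, 0], "twist": [0, 0, 15], "jaw": 0},
  {"xyz": [-24, -11, 0], "twist": [0, 0, 18], "jaw": 0},
  {"xyz": [-28, -13, 0], "twist": [0, 0, 21], "jaw": 0},
  {"xyz": [-32, -15, 0], "twist": [0, 0, 25], "jaw": 0},
  {"xyz": [-34, -18, 0], "twist": [0, 0, 25], "jaw": 0},
  {"xyz": [-36, -21, 0], "twist": [0, 0, 25], "jaw": 0},
])

```text
time_s: 0.93
tool_pos: [0.4753, 0.3156, 0.4041]
tool_rot: [-180.0, 0.0, 137.4]
force: [-0.9, -1.2, 0.4]
grip_width: 0.0869
grasp_force: 0.0
```

```bash
cat >> h.py <<'E'
from scipy.spatial.transform import Rotation as Ro
def go(x,y,z):
    o=env.get_obs();M=Ro.from_euler('xyz',o['tool_rot'],degrees=True)
    print(o['time_s'],{k:np.round(o[k],3).tolist() for k in('tool_pos','tool_rot','qpos','force','grip_width','grasp_force')})
    print('shift cm',np.round(M.inv().apply(np.array([x,y,z])-o['tool_pos'])*100,2))
E
python3 -c "
from h import *
go(.5,-.08,.41)"
```

```text
0.9333 {'tool_pos': [0.475, 0.316, 0.404], 'tool_rot': [-179.972, 0.034, 137.371], 'qpos': [-47.392, 8.643, 12.406, 95.292, -1.864, 76.29, 12.691], 'force': [-0.875, -1.227, 0.404], 'grip_width': 0.087, 'grasp_force': 0.0}
shift cm [-28.61 -27.44  -0.56]
```

>>> servo_tool([
  {"xyz": [-2.9, -2.7, 0], "twist": [0, 0, 0], "jaw": 0},
  {"xyz": [-5.8, -5.5, 0], "twist": [0, 0, 0], "jaw": 0},
  {"xyz": [-8.6, -8.2, 0], "twist": [0, 0, 0], "jaw": 0},
  {"xyz": [-11.5, -11, 0], "twist": [0, 0, 0], "jaw": 0},
  {"xyz": [-14.3, -13.7, 0], "twist": [0, 0, 0], "jaw": 0},
  {"xyz": [-17.2, -16.5, 0], "twist": [0, 0, 0], "jaw": 0},
  {"xyz": [-20, -19.2, 0], "twist": [0, 0, 0], "jaw": 0},
  {"xyz": [-23, -22, 0], "twist": [0, 0, 0], "jaw": 0},
  {"xyz": [-25.8, -24.7, 0], "twist": [0, 0, 0], "jaw": 0},
  {"xyz": [-28.6, -27.4, 0], "twist": [0, 0, 0], "jaw": 0},
])

```text
time_s: 1.77
tool_pos: [0.4985, -0.0799, 0.4047]
tool_rot: [180.0, -0.0, 137.4]
force: [1.2, -0.1, -0.3]
grip_width: 0.0871
grasp_force: 0.0
```

```bash
python3 -c "
from h import *
go(.52,-.078,.41)
snap('wrist','w1')
d=np.load('pics/w1.npz');print(d['K'],-d['R'].T@d['t'],d['R'])
p=proj('w1',np.array([.52,-.078,.14]));print(p)
x,y=(p-[65,60]).astype(int).clip(0);crop('w1',x,y,130,110,5,'cw1')
print(x,y)"
```

```text
1.7667 {'tool_pos': [0.498, -0.08, 0.405], 'tool_rot': [179.975, -0.014, 137.417], 'qpos': [-26.111, -0.219, 32.409, 104.415, 0.092, 75.766, 53.692], 'force': [1.167, -0.137, -0.339], 'grip_width': 0.087, 'grasp_force': 0.0}
shift cm [-1.46  1.6  -0.53]
[[325.1922621    0.         276.81515246]
 [  0.         325.1922621  207.49596333]
 [  0.           0.           1.        ]] [ 0.44796274 -0.03372944  0.38411949] [[ 6.76074071e-01  7.36833316e-01  7.16938538e-04]
 [ 7.12438985e-01 -6.53938970e-01  2.54547668e-01]
 [ 1.88028036e-01 -1.71582303e-01 -9.67059962e-01]]
[296.86771533 230.35314616]
231 170
```

View pics/cw1.png

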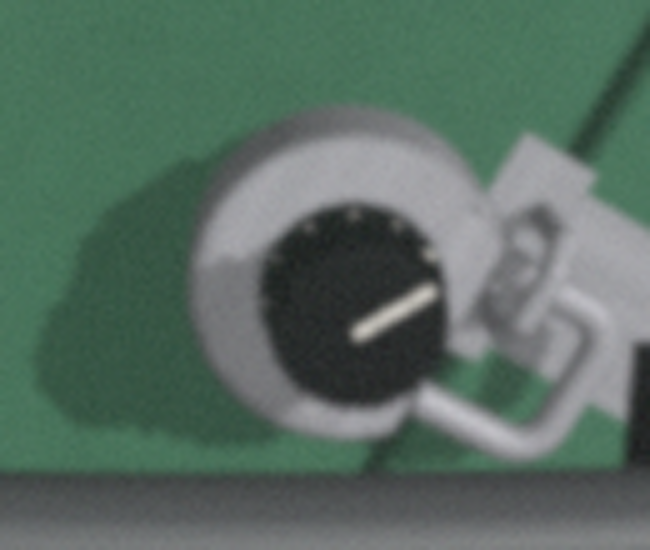

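```bash
python3 -c "
from h import *
np.set_printoptions(precision=4,suppress=True)
f=lambda u,v,z:atz('w1',231+u/5,170+v/5,z)
a,b=f(355,337,.143),f(435,290,.143);print('line',a,b,np.degrees(np.arctan2(*(b-a)[1::-1])))
for p in[(262,300),(447,305),(354,203),(354,408)]:print('knob',f(*p,.143),f(*p,.13))
for p in[(190,285),(490,215),(350,105),(340,440)]:print('case',f(*p,.124))
c,d=f(530,450,.112),f(600,315,.112);print('bow',c,d,np.degrees(np.arctan2(*(d-c)[1::-1]))-90)
e=f(425,400,.112);e2=f(515,448,.112);print('leg',e,np.degrees(np.arctan2(*(e2-e)[1::-1])))
o,s=f(532,135,.1265),f(595,180,.1265);print('staple?',o,s)
print(tri(('w1',231+395/5,170+313/5),('s0',240+30+138*60/400,190+20+135*60/400)))
"
```

```text
line [ 0.5263 -0.0784  0.143 ] [ 0.529  -0.0639  0.143 ] 79.44647605666349
knob [ 0.5117 -0.085   0.143 ] [ 0.5152 -0.0878  0.13  ]
knob [ 0.5322 -0.0642  0.143 ] [ 0.5367 -0.0658  0.13  ]
knob [ 0.5097 -0.064   0.143 ] [ 0.513  -0.0656  0.13  ]
knob [ 0.5353 -0.0865  0.143 ] [ 0.5401 -0.0893  0.13  ]
case [ 0.5066 -0.0962  0.124 ]
case [ 0.5316 -0.0509  0.124 ]
case [ 0.5016 -0.0559  0.124 ]
case [ 0.5451 -0.0964  0.124 ]
bow [ 0.5754 -0.075   0.112 ] [ 0.5636 -0.0488  0.112 ] 24.216520590973573
leg [ 0.5542 -0.0828  0.112 ] 17.69351965597396
staple? [ 0.5252 -0.0367  0.1265] [ 0.5383 -0.0337  0.1265]
(array([ 0.5289, -0.0711,  0.1406]), [0.0006652429544504602, 0.0006652429544506592])
```

Dial line points to about 79° in world and the padlock's +x to about 20°, so it is two clicks short. I'll move closer for a better centre.

>>> servo_tool([
  {"xyz": [-0.9, 0.9, 1.5], "twist": [0, 0, 0], "jaw": 0.2},
  {"xyz": [-1.8, 1.8, 3], "twist": [0, 0, 0], "jaw": 0.2},
  {"xyz": [-1.8, 1.8, 4.5], "twist": [0, 0, 0], "jaw": 0.2},
  {"xyz": [-1.8, 1.8, 4.5], "twist": [0, 0, 0], "jaw": 0.2},
])

```text
time_s: 2.15
tool_pos: [0.5236, -0.0762, 0.3564]
tool_rot: [-179.7, -0.2, 137.4]
force: [-1.2, 0.7, -1.3]
grip_width: 0.0722
grasp_force: 0.0
```

```bash
python3 -c "
from h import *
go(.524,-.079,.36)
snap('wrist','w2')
im=cv2.imread('pics/w2.png');S=5
p=proj('w2',np.array([.53,-.076,.13]));x,y=(p-[75,60]).astype(int).clip(0);print(x,y)
im=cv2.resize(im[y:y+115,x:x+155],None,fx=S,fy=S,interpolation=cv2.INTER_CUBIC)
th=np.linspace(0,2*np.pi,25)
for r,z,c in((.014,.143,(0,0,255)),(.028,.124,(0,255,255)),(.028,.100,(255,255,0))):
  for t in th:
    q=proj('w2',np.array([.524+r*np.cos(t),-.079+r*np.sin(t),z]));cv2.circle(im,tuple(int(v) for v in (q-[x,y]+.5)*S),2,c,-1)
cv2.imwrite('pics/cw2.png',im)"
```

```text
2.15 {'tool_pos': [0.524, -0.076, 0.356], 'tool_rot': [-179.738, -0.231, 137.417], 'qpos': [-25.456, 5.643, 32.931, 104.954, -3.162, 70.673, 55.831], 'force': [-1.177, 0.731, -1.28], 'grip_width': 0.072, 'grasp_force': 0.0}
shift cm [-0.21 -0.18 -0.36]
210 175
```

View pics/cw2.png

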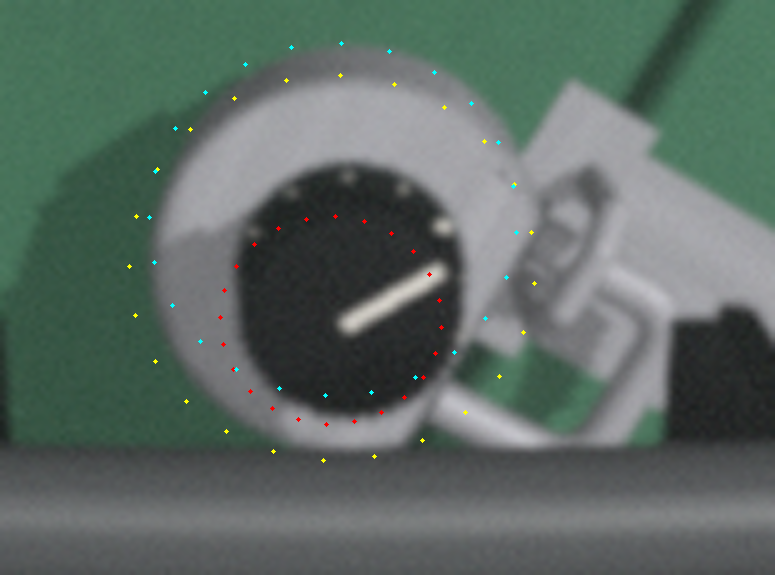

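```bash
python3 -c "
from h import *
np.set_printoptions(precision=4,suppress=True)
f=lambda u,v,z:atz('w2',210+u/5-.5,175+v/5-.5,z)
print(f(331,320,.143),f(351,312,.143),f(348,323,.143))
a,b=f(348,323,.143),f(440,270,.143);print('line',b,np.degrees(np.arctan2(*(b-a)[1::-1])))
e,e2=f(440,395,.112),f(540,445,.112);print('leg',np.degrees(np.arctan2(*(e2-e)[1::-1])))
c=f(351,312,.143)
m=f(443,226,.124);print('mark',m,np.degrees(np.arctan2(*(m-c)[1::-1])))
go(c[0],c[1],.311)
"
```

```text
[ 0.5237 -0.0787  0.143 ] [ 0.5247 -0.0761  0.143 ] [ 0.5255 -0.0774  0.143 ]
line [ 0.5281 -0.0642  0.143 ] 79.00011032347595
leg 18.942376893800482
mark [ 0.529 -0.063  0.124] 71.54675233220524
2.2 {'tool_pos': [0.524, -0.076, 0.358], 'tool_rot': [-179.815, -0.165, 137.421], 'qpos': [-25.468, 5.544, 32.94, 104.857, -3.131, 70.754, 55.816], 'force': [-0.533, 0.487, -0.3], 'grip_width': 0.071, 'grasp_force': 0.0}
shift cm [-0.06  0.09  4.7 ]
```

>>> servo_tool([
  {"xyz": [0, 0, 1.5], "twist": [0, 0, 0], "jaw": 0.3},
  {"xyz": [0, 0, 3], "twist": [0, 0, 0], "jaw": 0.3},
  {"xyz": [0, 0, 4.4], "twist": [0, 0, 0], "jaw": 0.3},
  {"xyz": [0, 0, 4.4], "twist": [0, 0, 0], "jaw": 0.5},
  {"xyz": [0, 0, 4.4], "twist": [0, 0, 0], "jaw": 0.7},
  {"xyz": [0, 0, 4.4], "twist": [0, 0, 0], "jaw": 0.8},
  {"xyz": [0, 0, 4.4], "twist": [0, 0, 0], "jaw": 0.8},
  {"xyz": [0, 0, 4.4], "twist": [0, 0, 0], "jaw": 0.8},
], newtons=25)

```text
time_s: 2.87
tool_pos: [0.5248, -0.0768, 0.3169]
tool_rot: [179.9, 0.1, 137.4]
force: [-0.1, 0.3, -0.4]
grip_width: 0.0352
grasp_force: 0.0
```

```bash
python3 -c "
from h import *
go(.525,-.077,.312);print(env.get_obs()['wrist_torque'])"
```

```text
2.8667 {'tool_pos': [0.525, -0.077, 0.317], 'tool_rot': [179.909, 0.07, 137.426], 'qpos': [-24.926, 7.86, 32.95, 107.655, -4.72, 65.7, 57.142], 'force': [-0.093, 0.282, -0.398], 'grip_width': 0.035, 'grasp_force': 0.0}
shift cm [-0.03 -0.    0.49]
[-0.01437942  0.03399019  0.0010929 ]
```

>>> servo_tool([
  {"xyz": [0, 0, 0.4], "twist": [0, 0, 0], "jaw": 0.6},
  {"xyz": [0, 0, 0.4], "twist": [0, 0, 0], "jaw": 0.7},
  {"xyz": [0, 0, 0.4], "twist": [0, 0, 0], "jaw": 0.9},
  {"xyz": [0, 0, 0.4], "twist": [0, 0, 0], "jaw": 0.9},
  {"xyz": [0, 0, 0.4], "twist": [0, 0, 0], "jaw": 0.9},
], newtons=25)

```text
time_s: 3.28
tool_pos: [0.5245, -0.0765, 0.3117]
tool_rot: [180.0, -0.0, 137.4]
force: [1.6, 1.5, -1.5]
grip_width: 0.0271
grasp_force: 25.0
```

```bash
python3 -c "
from h import *
go(.525,-.077,.313);print(env.get_obs()['wrist_torque']);snap('wrist','w3')"
```

```text
3.2833 {'tool_pos': [0.525, -0.076, 0.312], 'tool_rot': [179.978, -0.008, 137.437], 'qpos': [-24.866, 8.195, 32.914, 107.984, -4.919, 65.198, 57.286], 'force': [1.576, 1.505, -1.528], 'grip_width': 0.027, 'grasp_force': 24.998}
shift cm [-0.07 -0.01 -0.13]
[ 0.19914038 -0.17971061  0.0274119 ]
```

>>> servo_tool([
  {"xyz": [0, 0, 0.4], "twist": [0, 0, 5], "jaw": 0.9},
  {"xyz": [0, 0, 0.4], "twist": [0, 0, 10], "jaw": 0.9},
  {"xyz": [0, 0, 0.4], "twist": [0, 0, 15], "jaw": 0.9},
  {"xyz": [0, 0, 0.4], "twist": [0, 0, 20], "jaw": 0.9},
  {"xyz": [0, 0, 0.4], "twist": [0, 0, 25], "jaw": 0.9},
  {"xyz": [0, 0, 0.4], "twist": [0, 0, 30], "jaw": 0.9},
  {"xyz": [0, 0, 0.4], "twist": [0, 0, 30], "jaw": 0.9},
])

```text
time_s: 3.92
tool_pos: [0.5249, -0.0769, 0.3108]
tool_rot: [179.9, -0.1, 107.2]
force: [-6.3, 2.4, 17.8]
grip_width: 0.0271
grasp_force: 25.0
```

```bash
python3 -c "
from h import *
go(.525,-.077,.313);print(env.get_obs()['wrist_torque']);snap('wrist','w4')
a=cv2.imread('pics/w3.png')[150:310,190:390];b=cv2.imread('pics/w4.png')[150:310,190:390]
cv2.imwrite('pics/c34.png',np.hstack([cv2.resize(q,(400,320)) for q in(a,b)]))"
```

```text
3.9167 {'tool_pos': [0.525, -0.077, 0.311], 'tool_rot': [179.895, -0.079, 107.204], 'qpos': [-27.207, 8.455, 35.612, 108.078, -5.546, 65.072, 27.652], 'force': [-6.25, 2.402, 17.796], 'grip_width': 0.027, 'grasp_force': 25.022}
shift cm [-0.02  0.01 -0.22]
[ 0.28705831  1.42962877 -0.00754855]
```

View pics/c34.png

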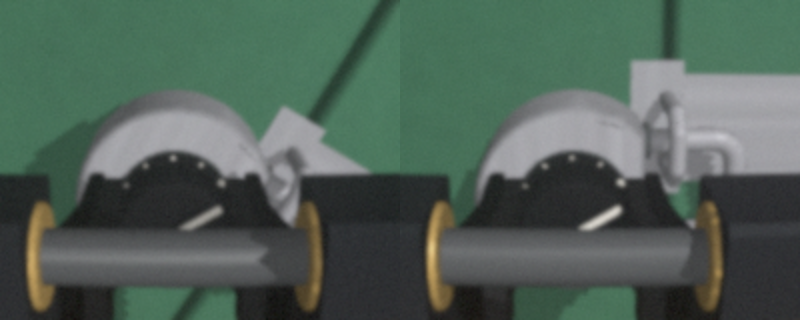

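>>> servo_tool([
  {"xyz": [0, 0, -0.2], "twist": [0, 0, 0], "jaw": 0.9},
  {"xyz": [0, 0, -0.2], "twist": [0, 0, 5], "jaw": 0.9},
  {"xyz": [0, 0, -0.2], "twist": [0, 0, 10], "jaw": 0.9},
  {"xyz": [0, 0, -0.2], "twist": [0, 0, 15], "jaw": 0.9},
  {"xyz": [0, 0, -0.2], "twist": [0, 0, 20], "jaw": 0.9},
  {"xyz": [0, 0, -0.2], "twist": [0, 0, 25], "jaw": 0.9},
  {"xyz": [0, 0, -0.2], "twist": [0, 0, 30], "jaw": 0.9},
  {"xyz": [0, 0, -0.2], "twist": [0, 0, 30], "jaw": 0.9},
])

```text
time_s: 4.63
tool_pos: [0.5248, -0.0768, 0.311]
tool_rot: [180.0, -0.0, 77.2]
force: [-2.0, 1.2, 7.2]
grip_width: 0.0271
grasp_force: 25.0
```

```bash
python3 -c "
from h import *
go(.525,-.077,.313);print(env.get_obs()['wrist_torque']);snap('wrist','w5')
crop('w5',190,140,200,150,4,'c5')"
```

```text
4.6333 {'tool_pos': [0.525, -0.077, 0.311], 'tool_rot': [179.951, -0.044, 77.213], 'qpos': [-29.706, 8.649, 38.357, 108.151, -5.949, 65.113, -1.947], 'force': [-1.97, 1.157, 7.179], 'grip_width': 0.027, 'grasp_force': 25.003}
shift cm [-0.02  0.03 -0.2 ]
[ 0.14043722  0.45852376 -0.03412266]
```

View pics/c5.png

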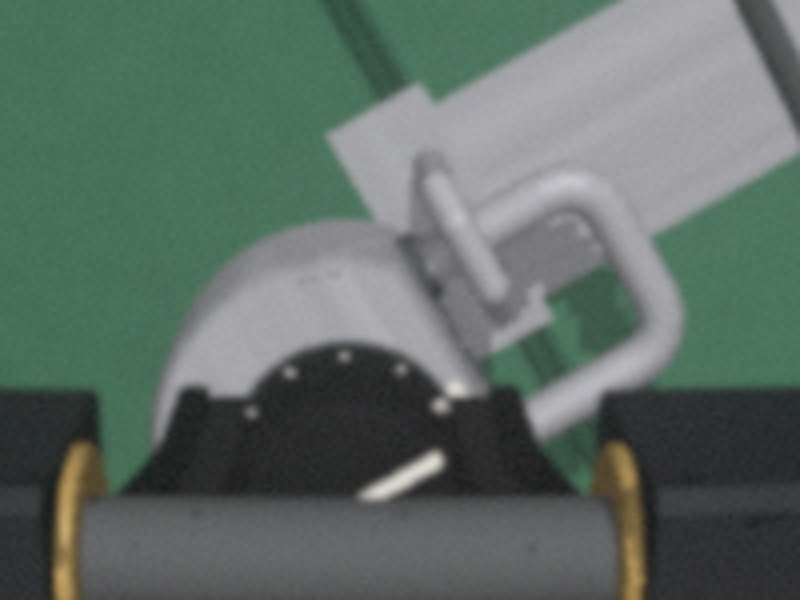

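```bash
python3 -c "
from h import *
np.set_printoptions(precision=4,suppress=True)
f=lambda u,v,z:atz('w5',190+u/4-.5,140+v/4-.5,z)
A=lambda p,q,z:np.degrees(np.arctan2(*(f(*q,z)-f(*p,z))[1::-1]))
print('line',A((370,497),(438,457),.143),f(370,497,.143))
print('legs',A((540,430),(640,370),.112),A((485,228),(560,183),.112),'bow',A((660,340),(605,215),.112)-90,'shoulder',A((485,380),(410,255),.124)-90)
m=f(455,388,.124);print('mark',np.degrees(np.arctan2(*(m[:2]-[.525,-.077])[::-1])))
b=(f(685,325,.112)+f(600,175,.112))/2;print('bow outer mid',b)
print('staple top',f(430,160,.1265),f(500,295,.1265))
"
```

```text
line 20.09749784902031 [ 0.5286 -0.0764  0.143 ]
legs 19.738152298514407 19.116733821486314 bow 13.617650516029641 shoulder 18.090540264718854
mark 17.55878292429326
bow outer mid [ 0.5727 -0.062   0.112 ]
staple top [ 0.5449 -0.0398  0.1265] [ 0.5502 -0.0594  0.1265]
```

Line ≈ 20°, shackle legs ≈ 19.5°, so the dial is at 0. I'll release, rise, rotate to the case and lower.

>>> servo_tool([
  {"xyz": [0, 0, 0], "twist": [0, 0, 0], "jaw": 0.5},
  {"xyz": [0, 0, 0], "twist": [0, 0, 0], "jaw": 0.45},
  {"xyz": [0, 0, 0], "twist": [0, 0, 0], "jaw": 0.45},
  {"xyz": [0, 0, -2], "twist": [0, 0, 0], "jaw": 0.3},
  {"xyz": [0, 0, -4], "twist": [0, 0, 7], "jaw": 0.15},
  {"xyz": [0, 0, -5], "twist": [0, 0, 14], "jaw": 0.12},
  {"xyz": [0, 0, -5], "twist": [0, 0, 21], "jaw": 0.12},
  {"xyz": [0, 0, -5], "twist": [0, 0, 28], "jaw": 0.12},
  {"xyz": [0, 0, -5], "twist": [0, 0, 35], "jaw": 0.12},
  {"xyz": [0, 0, -5], "twist": [0, 0, 42], "jaw": 0.12},
])

```text
time_s: 5.52
tool_pos: [0.5243, -0.0769, 0.3595]
tool_rot: [-180.0, 0.0, 35.1]
force: [-0.3, -1.2, -0.5]
grip_width: 0.0756
grasp_force: 0.0
```

>>> servo_tool([
  {"xyz": [0, 0, 0], "twist": [0, 0, 7], "jaw": 0.12},
  {"xyz": [0, 0, 0], "twist": [0, 0, 14], "jaw": 0.12},
  {"xyz": [0, 0, 0], "twist": [0, 0, 15.6], "jaw": 0.12},
  {"xyz": [0, 0, 0], "twist": [0, 0, 15.6], "jaw": 0.12},
  {"xyz": [0, 0, 0], "twist": [0, 0, 15.6], "jaw": 0.12},
])

```text
time_s: 5.93
tool_pos: [0.5244, -0.0768, 0.3595]
tool_rot: [-180.0, 0.0, 19.9]
force: [0.7, 0.3, 0.6]
grip_width: 0.0766
grasp_force: 0.0
```

```bash
python3 -c "
from h import *
go(.525,-.077,.288);snap('wrist','w6')
crop('w6',160,100,200,150,4,'c6')
for n,X in(('c',[.525,-.077,.143]),('x',[.5385,-.0723,.143])):print(n,(proj('w6',np.array(X))-[160,100]+.5)*4)"
```

```text
5.9333 {'tool_pos': [0.524, -0.077, 0.36], 'tool_rot': [-179.999, 0.027, 19.887], 'qpos': [-34.054, 5.865, 42.307, 105.001, -4.166, 70.726, -60.632], 'force': [0.658, 0.259, 0.568], 'grip_width': 0.077, 'grasp_force': 0.0}
shift cm [0.06 0.04 7.15]
c [465.1837054  538.20400177]
x [466.27763276 452.0111129 ]
```

View pics/c6.png

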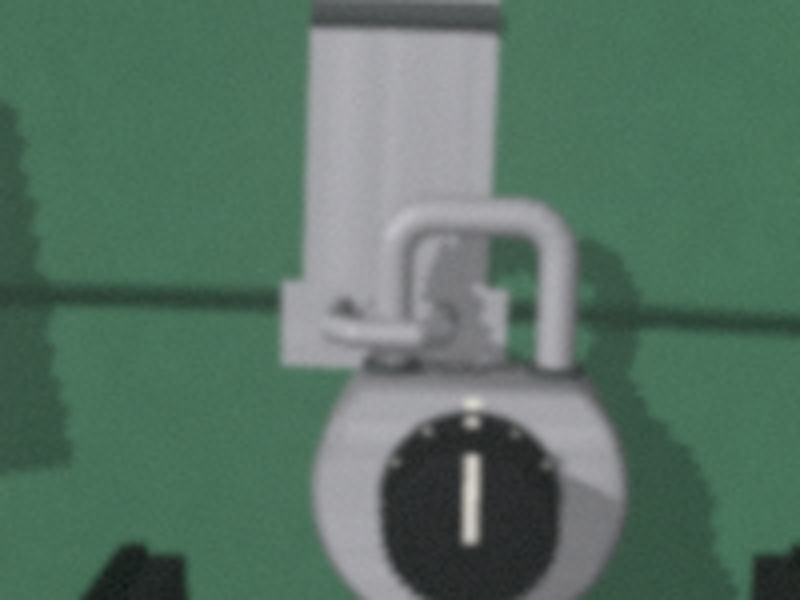

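The picture shows the line (470,455–545) straight at the mark (472,403), aligned with the tool's x. Now I'll lower over the case and grip it.

>>> servo_tool([
  {"xyz": [0, 0, 2.5], "twist": [0, 0, 0], "jaw": 0.12},
  {"xyz": [0, 0, 5], "twist": [0, 0, 0], "jaw": 0.12},
  {"xyz": [0, 0, 6.5], "twist": [0, 0, 0], "jaw": 0.12},
  {"xyz": [0, 0, 7], "twist": [0, 0, 0], "jaw": 0.12},
  {"xyz": [0, 0, 7], "twist": [0, 0, 0], "jaw": 0.3},
  {"xyz": [0, 0, 7], "twist": [0, 0, 0], "jaw": 0.5},
  {"xyz": [0, 0, 7], "twist": [0, 0, 0], "jaw": 0.6},
  {"xyz": [0, 0, 7], "twist": [0, 0, 0], "jaw": 0.6},
  {"xyz": [0, 0, 7], "twist": [0, 0, 0], "jaw": 0.6},
], newtons=30)

```text
time_s: 6.73
tool_pos: [0.525, -0.0768, 0.2909]
tool_rot: [180.0, -0.1, 19.8]
force: [0.1, 0.1, 2.2]
grip_width: 0.055
grasp_force: 30.0
```

```bash
python3 -c "
from h import *
go(.525,-.077,.288)"
```

```text
6.7333 {'tool_pos': [0.525, -0.077, 0.291], 'tool_rot': [179.982, -0.128, 19.836], 'qpos': [-32.632, 10.493, 42.022, 109.435, -7.928, 62.833, -57.631], 'force': [0.076, 0.077, 2.223], 'grip_width': 0.055, 'grasp_force': 30.001}
shift cm [-0.01  0.02  0.29]
```

>>> servo_tool([
  {"xyz": [-0.3, 0, 0], "twist": [0, 0, 0], "jaw": 0.6},
  {"xyz": [-0.6, 0, 0], "twist": [0, 0, 0], "jaw": 0.6},
  {"xyz": [-0.9, 0, 0], "twist": [0, 0, 0], "jaw": 0.6},
  {"xyz": [-1.2, 0, 0], "twist": [0, 0, 0], "jaw": 0.6},
  {"xyz": [-1.5, 0, 0], "twist": [0, 0, 0], "jaw": 0.6},
  {"xyz": [-1.5, 0, 0], "twist": [0, 0, 0], "jaw": 0.6},
])

```text
time_s: 7.23
tool_pos: [0.5109, -0.0818, 0.2909]
tool_rot: [180.0, -0.2, 19.8]
force: [5.2, 1.0, 3.6]
grip_width: 0.055
grasp_force: 30.0
```

>>> servo_tool([
  {"xyz": [-0.2, 0, 0], "twist": [0, 0, 0], "jaw": 0.6},
  {"xyz": [-0.4, 0, 0], "twist": [0, 0, 0], "jaw": 0.6},
  {"xyz": [-0.6, 0, 0], "twist": [0, 0, 0], "jaw": 0.6},
  {"xyz": [-0.8, 0, 0], "twist": [0, 0, 0], "jaw": 0.6},
  {"xyz": [-0.8, 0, 0], "twist": [0, 0, 0], "jaw": 0.6},
])

```text
time_s: 7.65
tool_pos: [0.5038, -0.0841, 0.2909]
tool_rot: [180.0, -0.3, 19.8]
force: [5.6, 2.1, 2.8]
grip_width: 0.0548
grasp_force: 30.0
```

>>> servo_tool([
  {"xyz": [-0.2, 0, 0], "twist": [0, 0, 0], "jaw": 0.6},
  {"xyz": [-0.4, 0, 0], "twist": [0, 0, 0], "jaw": 0.6},
  {"xyz": [-0.5, 0, 0], "twist": [0, 0, 0], "jaw": 0.6},
  {"xyz": [-0.5, 0, 0], "twist": [0, 0, 0], "jaw": 0.6},
])

```text
time_s: 7.98
tool_pos: [0.4992, -0.0857, 0.2909]
tool_rot: [180.0, -0.3, 19.9]
force: [6.1, 2.4, 2.4]
grip_width: 0.0549
grasp_force: 30.0
```

>>> servo_tool([
  {"xyz": [-0.1, 0, 0], "twist": [0, 0, 0], "jaw": 0.6},
  {"xyz": [-0.2, 0, 0], "twist": [0, 0, 0], "jaw": 0.6},
  {"xyz": [-0.2, 0, 0], "twist": [0, 0, 0], "jaw": 0.6},
])

```text
time_s: 8.23
tool_pos: [0.4974, -0.0863, 0.2909]
tool_rot: [180.0, -0.3, 19.9]
force: [6.2, 2.7, 2.6]
grip_width: 0.0551
grasp_force: 30.0
```

```bash
python3 -c "
from h import *
go(.525,-.077,.288);snap('wrist','w7')
crop('w7',160,100,200,150,4,'c7')"
```

```text
8.2333 {'tool_pos': [0.497, -0.086, 0.291], 'tool_rot': [179.961, -0.313, 19.866], 'qpos': [-33.126, 6.493, 42.626, 112.899, -5.105, 62.115, -58.448], 'force': [6.192, 2.709, 2.636], 'grip_width': 0.055, 'grasp_force': 30.001}
shift cm [2.9  0.06 0.31]
```

View pics/c7.png

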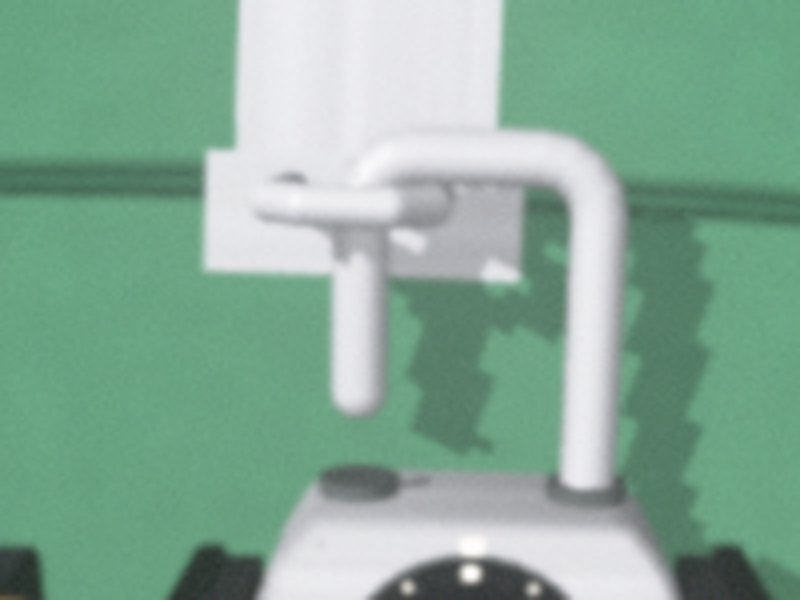

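The shackle is drawn with the toe (358,410) clear of the hole (358,482). I'll measure how far.

```bash
python3 -c "
from h import *
f=lambda u,v,z:atz('w7',160+u/4-.5,100+v/4-.5,z)
u=np.array([np.cos(np.radians(19.9)),np.sin(np.radians(19.9)),0]);c=np.array([.4973,-.0863,0])
for n,p in(('toe20+13',(358,415,.112)),('hole20',(358,482,.112)),('bowout',(470,135,.1155)),('staple top',(325,203,.1265)),('stL',(258,203,.1265)),('stR',(445,203,.1265))):
  X=f(*p);print(n,X.round(4),((X-c)@u).round(4),((X-c)@np.array([-u[1],u[0],0])).round(4))"
```

```text
toe20+13 [ 0.5224 -0.0636  0.112 ] 0.0314 0.0128
hole20 [ 0.5141 -0.0664  0.112 ] 0.0226 0.013
bowout [ 0.5601 -0.0649  0.1155] 0.0664 -0.0013
staple top [ 0.5479 -0.0522  0.1265] 0.0592 0.0148
stL [ 0.5454 -0.0451  0.1265] 0.0593 0.0224
stR [ 0.5523 -0.0648  0.1265] 0.0591 0.0015
```

>>> servo_tool([
  {"xyz": [-0.1, 0, 0], "twist": [0, 0, 0], "jaw": 0.6},
  {"xyz": [-0.2, 0, 0], "twist": [0, 0, 0], "jaw": 0.6},
  {"xyz": [-0.2, 0, 0], "twist": [0, 0, 0], "jaw": 0.6},
])

```text
time_s: 8.53
tool_pos: [0.4956, -0.0869, 0.2909]
tool_rot: [180.0, -0.3, 19.9]
force: [6.3, 2.7, 4.0]
grip_width: 0.055
grasp_force: 30.0
```

>>> servo_tool([
  {"xyz": [-0.1, 0, 0], "twist": [0, 0, 0], "jaw": 0.6},
  {"xyz": [-0.2, 0, 0], "twist": [0, 0, 0], "jaw": 0.6},
  {"xyz": [-0.2, 0, 0], "twist": [0, 0, 0], "jaw": 0.6},
])

```text
time_s: 8.78
tool_pos: [0.4939, -0.0874, 0.2909]
tool_rot: [180.0, -0.4, 19.9]
force: [7.3, 3.1, 0.7]
grip_width: 0.0553
grasp_force: 30.0
```

>>> servo_tool([
  {"xyz": [-0.1, 0, 0], "twist": [0, 0, 0], "jaw": 0.6},
  {"xyz": [-0.15, 0, 0], "twist": [0, 0, 0], "jaw": 0.6},
  {"xyz": [-0.15, 0, 0], "twist": [0, 0, 0], "jaw": 0.6},
])

```text
time_s: 9.03
tool_pos: [0.4932, -0.0875, 0.291]
tool_rot: [179.9, -0.5, 19.9]
force: [11.5, 3.6, -1.4]
grip_width: 0.0548
grasp_force: 30.0
```

```bash
python3 -c "
from h import *
go(.525,-.077,.288);snap('wrist','w8')
crop('w8',210,110,140,120,5,'c8')"
```

```text
9.0333 {'tool_pos': [0.493, -0.088, 0.291], 'tool_rot': [179.91, -0.502, 19.89], 'qpos': [-33.199, 5.763, 42.676, 113.488, -4.616, 61.863, -58.631], 'force': [11.495, 3.577, -1.419], 'grip_width': 0.055, 'grasp_force': 30.0}
shift cm [3.34 0.09 0.33]
```

View pics/c8.png

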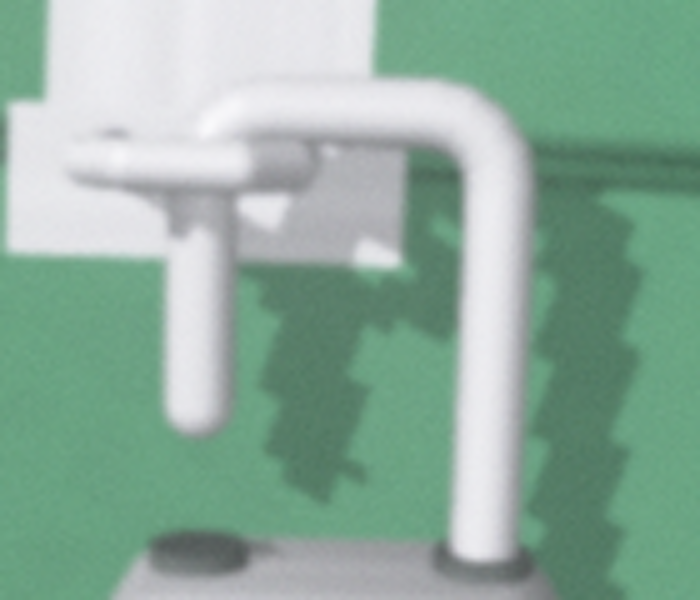

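Force rose to the firm stop, so it is fully open. Now 34 mm forward, gently.

>>> servo_tool([
  {"xyz": [0.4, 0, 0], "twist": [0, 0, 0], "jaw": 0.6},
  {"xyz": [0.8, 0, 0], "twist": [0, 0, 0], "jaw": 0.6},
  {"xyz": [1.2, 0, 0], "twist": [0, 0, 0], "jaw": 0.6},
  {"xyz": [1.6, 0, 0], "twist": [0, 0, 0], "jaw": 0.6},
  {"xyz": [2, 0, 0], "twist": [0, 0, 0], "jaw": 0.6},
  {"xyz": [2, 0, 0], "twist": [0, 0, 0], "jaw": 0.6},
])

```text
time_s: 9.58
tool_pos: [0.506, -0.0852, 0.2907]
tool_rot: [-179.8, 0.8, 19.7]
force: [-18.3, -3.2, 28.1]
grip_width: 0.0553
grasp_force: 30.0
```

>>> servo_tool([
  {"xyz": [0.4, 0, 0], "twist": [0, 0, 0], "jaw": 0.6},
  {"xyz": [0.8, 0, 0], "twist": [0, 0, 0], "jaw": 0.6},
  {"xyz": [1.2, 0, 0], "twist": [0, 0, 0], "jaw": 0.6},
  {"xyz": [1.6, 0, 0], "twist": [0, 0, 0], "jaw": 0.6},
  {"xyz": [1.6, 0, 0], "twist": [0, 0, 0], "jaw": 0.6},
])

```text
time_s: 10.0
tool_pos: [0.5213, -0.0805, 0.2907]
tool_rot: [-179.9, 0.8, 19.6]
force: [-16.2, -5.3, 24.3]
grip_width: 0.0549
grasp_force: 30.0
```

```bash
python3 -c "
from h import *
go(.525,-.077,.288);snap('wrist','w9');snap('top','t9')
im=cv2.imread('pics/w9.png')
print(proj('w9',np.array([.548,-.052,.1265])))
g=cv2.cvtColor(im,cv2.COLOR_BGR2GRAY);h=cv2.cvtColor(im,cv2.COLOR_BGR2HSV)
print(im.shape)
p=proj('w9',np.array([.548,-.0,.1])) ; 
# text map of saturation around the shackle: '#'=metal bright '.'=green '-'=dark
x,y=proj('w9',np.array([.555,-.058,.112])).astype(int);print(x,y)
for r in range(y-30,y+34,2):print(r,''.join('.' if h[r,c,1]>60 and g[r,c]>40 else ('-' if g[r,c]<70 else('+' if g[r,c]<165 else '#')) for c in range(x-40,x+50)))
"
```

```text
10.0 {'tool_pos': [0.521, -0.081, 0.291], 'tool_rot': [-179.883, 0.77, 19.648], 'qpos': [-32.535, 10.498, 42.298, 109.507, -7.563, 63.625, -57.607], 'force': [-16.212, -5.317, 24.253], 'grip_width': 0.055, 'grasp_force': 30.015}
shift cm [ 0.48 -0.21  0.26]
[235.7960954  197.00880646]
(420, 560, 3)
255 181
151 #################################################################++....................++#
153 #########################################+#######################++.....................+#
155 #########################################+######################+++.....................##
157 ################################################################+++.....................##
159 ################################################################++......................##
161 ################################################################++.....................+##
163 #########################################+######################++.....................###
165 #########################################+######################++.....................###
167 ############################
[... 1547 characters left out ...]
################+..............####
201 ########################################++++++++++####################++.............+####
203 ####################################++++++############################++.............+####
205 ######################################################################++.............+####
207 ..............##.#################++++++++++++++++++++#+##+############+.............+####
209 .........................................................+.+..+....+++...............+####
211 ....................................................................................++####
213 .....................................................................................+####
```

Pressing on the lid while moving; I'll lift by 3 mm (free play inside the staple) to relieve it.

>>> servo_tool([
  {"xyz": [0, 0, -0.15], "twist": [0, 0, 0], "jaw": 0.6},
  {"xyz": [0, 0, -0.3], "twist": [0, 0, 0], "jaw": 0.6},
  {"xyz": [0, 0, -0.3], "twist": [0, 0, 0], "jaw": 0.6},
  {"xyz": [0, 0, -0.3], "twist": [0, 0, 0], "jaw": 0.6},
])

```text
time_s: 10.43
tool_pos: [0.5241, -0.0763, 0.2917]
tool_rot: [-179.9, 0.1, 19.8]
force: [-0.2, -0.6, -3.9]
grip_width: 0.0551
grasp_force: 30.0
```

```bash
python3 -c "
from h import *
go(.525,-.077,.288);print(env.get_obs()['wrist_torque']);snap('wrist','w10')
im=cv2.imread('pics/w10.png');h=cv2.cvtColor(im,cv2.COLOR_BGR2GRAY).astype(int)
e=im[:,:,1].astype(int)-im[:,:,2]
print(h.max(),h[150:260,200:300].mean())
for r in range(150,262,3):print(r,''.join('.' if e[r,c]>35 else ' .:-=+*#%@'[min(9,max(0,(h[r,c]-25)*10//231))] for c in range(200,330,2)))
"
```

```text
10.4333 {'tool_pos': [0.524, -0.076, 0.292], 'tool_rot': [-179.943, 0.137, 19.847], 'qpos': [-32.735, 10.426, 42.05, 109.408, -7.788, 63.175, -57.763], 'force': [-0.242, -0.642, -3.946], 'grip_width': 0.055, 'grasp_force': 29.996}
shift cm [0.06 0.1  0.37]
[-0.02261424  0.16015609  0.00834585]
255 173.00754545454546
150 ...........%%%%@@@@@%%%@@%%#*#%%%#*********+=......=#@@@%#+=.....
153 ...........%%%%@@@@@@%%@@%%#+#%%#**********+.......=%@@@%#+=.....
156 ...........%%%%@@@@@@%%@@%%#+#%%#**********+.......+%@@%%#+=.....
159 ...........%%%%@@@@%%%%@@%%#*#%#************........%@@@%*+......
162 ...........%%%%@@@@@@%%@@%%**%%%%#********#*.......*%@@%%*+......
165 ...........%%%%@@@@%%%%@@%%**%%%%#*******#%*.......*%@@%%*+......
168 ...........%%%%%@@@@%%%@@%%**%%%%********%%*.......*%@@%%*+......
171 ...........%%%%@@@@%%%%@@%%**%%%#*******#%%........*%@@%%*+......
174 ...........%%%%@@@@%%%%@@%%*+%%%********%%%........*%@@%#*+......
177 ...........%%%@@@@@%%%%@@%%**%%#*********##........#%@@%#*+......
180 ...........%%%%@@@@%%%%@@%%**%%%%#*******##........#%@@%#*+......
183 ........
[... 1177 characters left out ...]

234 ...............*##%%%%%%%%%%%%%%%%%%%%@@@%%%%%%%%%%%%%%%%%#*+=-..
237 .....:.:-......##%%%%%%%@%%%%%%%%%%%%@@@@%%%%%%%%%%%%%%%%%%%*+=-.
240 ............:.*%%%%%%%%%%%%%%%%%%*+==-=+==+*#%%%%%%%%%%%%%%%%#+=:
243 .............+%%@@@@@@@@@@@@%#*=::...-@@+...:-=*%%%%%%%%%%%%%%#+-
246 ..:.........:*%%@@@@@@@@@@@%+-+*:.:..:==:....:==-*%@@@@@@@@@@%%*=
249 .:..........=#%%%%%%@%%@@%*-:.:-:.............-:.:=#%@%@@@%%@%%%+
252 :...........+%%%%%%%%%%%%+:........................:*%%%%%%%%%%%*
255 ...........:+*%%%%%%%%%%*=:.........................:+*%%%%%%%%%#
258 ...........-+***#%%%%%%#-*=..........:--:..........-*-*%%%%%%%%%#
261 ...........-+******#%%%=:............=@@+.............=*#%%%%%%%#
```

```bash
python3 -c "
from h import *
o=env.get_obs();c=o['tool_pos']*[1,1,0];a=np.radians(19.85);u=np.array([np.cos(a),np.sin(a),0]);v=np.array([-u[1],u[0],0])
for n,p in(('staple c',(230,209,.1265)),('staple back',(230,215,.125)),('staple front',(230,203.5,.125)),('mark',(276,235.5,.125)),('leg end',(250,197,.114)),('bowR leg',(310,200,.114))):
  X=atz('w10',*p);print(n,((X-c)@u*1000).round(1),((X-c)@v*1000).round(1))
for x,y,z in((20,14.6,.114),(33,14.6,.114),(20,0,.126),(20,0,.102),(66,0,.114)): print(x,proj('w10',c+u*x/1e3+v*y/1e3+[0,0,z]).round(1), proj('w10',c+u*(x+2.6)/1e3+v*y/1e3+[0,0,z]).round(1))
X=atz('w7',160+472/4,100+545/4,.124);print(((X-[.4973,-.0863,0])@[np.cos(a),np.sin(a),0])*1000)
"
```

```text
staple c 30.4 20.8
staple back 27.1 21.1
staple front 32.7 20.9
mark 16.9 -0.5
leg end 33.2 12.4
bowR leg 31.7 -17.4
20 [246.3 222.3] [246.2 217.4]
33 [245.7 197.4] [245.6 192.3]
20 [274.9 230.1] [274.9 224.9]
20 [275.2 215.7] [275.2 211.1]
66 [275.  130.3] [275.  124.9]
18.047752205439238
```

Staple is about 27–29 mm ahead of the case; I'll nudge 1.5 mm forward and lift slowly.

>>> servo_tool([
  {"xyz": [0.15, 0, 0], "twist": [0, 0, 0], "jaw": 0.6},
  {"xyz": [0.15, 0, 0], "twist": [0, 0, 0], "jaw": 0.6},
  {"xyz": [0.15, 0, -0.2], "twist": [0, 0, 0], "jaw": 0.6},
  {"xyz": [0.15, 0, -0.4], "twist": [0, 0, 0], "jaw": 0.6},
  {"xyz": [0.15, 0, -0.6], "twist": [0, 0, 0], "jaw": 0.6},
  {"xyz": [0.15, 0, -0.6], "twist": [0, 0, 0], "jaw": 0.6},
])

```text
time_s: 10.98
tool_pos: [0.5266, -0.0761, 0.2994]
tool_rot: [180.0, -0.1, 19.8]
force: [-0.3, -0.9, -4.4]
grip_width: 0.0548
grasp_force: 30.0
```

>>> servo_tool([
  {"xyz": [0, 0, -0.2], "twist": [0, 0, 0], "jaw": 0.6},
  {"xyz": [0, 0, -0.4], "twist": [0, 0, 0], "jaw": 0.6},
  {"xyz": [0, 0, -0.6], "twist": [0, 0, 0], "jaw": 0.6},
  {"xyz": [0, 0, -0.6], "twist": [0, 0, 0], "jaw": 0.6},
])

```text
time_s: 11.32
tool_pos: [0.5265, -0.0761, 0.3053]
tool_rot: [180.0, -0.1, 19.8]
force: [0.4, 0.2, -4.8]
grip_width: 0.055
grasp_force: 30.0
```

No catch beyond the 6 mm play, so it is free. Lifting on.

>>> servo_tool([
  {"xyz": [0, 0, -0.7], "twist": [0, 0, 0], "jaw": 0.6},
  {"xyz": [0, 0, -1.4], "twist": [0, 0, 0], "jaw": 0.6},
  {"xyz": [0, 0, -2.1], "twist": [0, 0, 0], "jaw": 0.6},
  {"xyz": [0, 0, -2.8], "twist": [0, 0, 0], "jaw": 0.6},
  {"xyz": [0, 0, -2.8], "twist": [0, 0, 0], "jaw": 0.6},
])

```text
time_s: 11.73
tool_pos: [0.527, -0.0763, 0.3348]
tool_rot: [180.0, -0.2, 19.8]
force: [-0.2, -0.7, -3.9]
grip_width: 0.0556
grasp_force: 30.0
```

>>> servo_tool([
  {"xyz": [0, 0, -1.5], "twist": [0, 0, 0], "jaw": 0.6},
  {"xyz": [0, 0, -3.5], "twist": [0, 0, 0], "jaw": 0.6},
  {"xyz": [0, 0, -5.5], "twist": [0, 0, 0], "jaw": 0.6},
  {"xyz": [0, 0, -7.5], "twist": [0, 0, 0], "jaw": 0.6},
  {"xyz": [0, 0, -9.5], "twist": [0, 0, 0], "jaw": 0.6},
  {"xyz": [0, 0, -11], "twist": [0, 0, 0], "jaw": 0.6},
  {"xyz": [0, 0, -12], "twist": [0, 0, 0], "jaw": 0.6},
  {"xyz": [0, 0, -12], "twist": [0, 0, 0], "jaw": 0.6},
  {"xyz": [0, 0, -12], "twist": [0, 0, 0], "jaw": 0.6},
])

```text
time_s: 12.48
tool_pos: [0.5263, -0.0761, 0.4526]
tool_rot: [-180.0, -0.0, 19.8]
force: [0.3, -0.3, -4.2]
grip_width: 0.0548
grasp_force: 30.0
```

```bash
python3 -c "
from h import *
go(.525,-.077,.288);snap('wrist','w11')
im=cv2.imread('pics/w11.png');h=cv2.cvtColor(im,cv2.COLOR_BGR2GRAY).astype(int);e=im[:,:,1].astype(int)-im[:,:,2]
for r in range(120,275,4):print(r,''.join('~' if e[r,c]>25 else ' .:-=+*#%@'[min(9,max(0,(h[r,c]-25)*10//231))] for c in range(200,340,2)))
"
```

```text
12.4833 {'tool_pos': [0.526, -0.076, 0.453], 'tool_rot': [-179.993, -0.019, 19.82], 'qpos': [-35.276, 2.316, 42.251, 97.048, -1.59, 81.227, -62.987], 'force': [0.256, -0.271, -4.164], 'grip_width': 0.055, 'grasp_force': 29.996}
shift cm [-0.16  0.04 16.46]
120 ~~~~~~~~~~~~~~~~~~~~~~~~=************+*+*=~~~~~~~~~~~~~~~~~~~~~~~~~~~~
124 ~~~~~~~~~~~~~~~~~~~~~~~~=*****+*+++++++++=~~~~~~~~~~~~~~~~~~~~~~~~~~~~
128 ~~~~~~~~~~~~~~~~~~~~~~~~=+*******+******+++++++++++==-~~~~~~~~~~~~~~~~
132 ~~~~~~~~~~~~~~~~~~~~~~~~=***************************++==~~~~~~~~~~~~~~
136 ~~~~~~~~~~~~~~~~~~~~~~~=*##*++==================++++*+++=-~~~~~~~~~~~~
140 ~~~~~~~~~~~~~~~~~~~~~~-+**++=--=++++++++=-~~----:--=++*++=-~~~~~~~~~~~
144 ~~~~~~~~~~~~~~~~~~~~~~=***+=-=+**++++++++~~~~~~~~~~-=+**+=-~~~~~~~~~~~
148 ~~~~~~~~~~~~~~~~~~~~~~=**++=-=+**++++*+*+~~~~~~~~~~~=***+=-~~~~~~~~~~~
152 ~~~~~~~~~~~~~~~~~~~~~~+**++=-=+**++++*+*+~~~~~~~~~~~+***+=-~~~~~~~~~~~
156 ~~~~~~~~~~~~~~~~~~~~~~+**++=-=+*++++*+++=~~~~~~~~~~~+***+=-~~~~~~~~~~~
160 ~~~~~~~~~~~~~~~~~~~~~~+**++=-++**++++++++=~~~~~~~~~~+***+=-~~~~~~~~~~~
164 ~~~~~~~~~~~~~~
[... 1381 characters left out ...]
+*+++++*++++*++=-:~~~~~~~
240 ~~~~        .~=++++++++++++++**++=-::.:-:::-=+++++++++++*++++=-:~     
244 ~~~          -+*************+-:.     :**-     .:=++*********++=-.     
248 ~~          :=++**********+:. .:.            .=- .-+**********++-.    
252 .           :=+++++++++++-.                        .-=++++++++++=:    
256            .-===++++*+++-=:                         .:++++++++++=-.   
260            .--==-==++*+-.            :++:.         ...-==++++++++-.   
264 ............:::::::----:.............:+=:..............::::------:....
268 ::::::::::::::::::::::::::::::::::::::::::::::::::::::::::::::::::::::
272 ----::----::-::-:--:--::--::::-::::::::::::::--:-:-::::::-::::::::::-:
```

The lock is held open (toe ends at row 196, shoulder at about row 218), with the dial line still at the mark, level and about 16 cm above the lid.

```bash
python3 -c "
from h import *
print(env.sign_off())"
```

```text
the job is handed in; nothing more can be done
None
```

I turned the dial two clicks to the mark, drew the shackle fully open and unhooked the padlock. I handed the job in at about 12.5 s with it held level, dial up, about 16 cm above the lid; the case pressed on the lid with up to 28 N while sliding forward, and I did not re-check the other items.

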